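# Let the bottle stoppers out with the dispenser lever, and close its lid softly

### The arm

A 6-joint arm with a two-finger parallel gripper is mounted at the origin on the work surface. World frame = base frame: x ahead of the robot, y to its left, z up, the work surface at z = 0. Lengths are in m, angles in rad, forces in N, time in s.
With the tool pointing down it reaches from about 0.35 to 0.775 m from the base axis. Payload 7.3 kg.
Tool frame: the origin (TCP) lies midway between the tips of the shut fingers; the grasp point (between the pads) lies 19 mm behind it; z points along the fingers, y is the line along which they close (so a half turn about z gives the same grasp; the last joint's range is limited). The gripper opens to 92 mm and grips with 3 to 60 N. Pads are 19 mm wide; open, the fingers measure 130 mm over their backs; the gripper's body (75 mm by 190 mm) begins 47 mm behind the grasp point.
Start: joints at [1, 0.342, 1.524, -0, 1.275, -0.146], TCP at [0.216, 0.478, 0.227] pointing down, gripper open.
Joint ranges: [-2.53, 2.53], [-0.77, 2.02], [0.04, 2.7], [-1, 4.14], [0.28, 2.66], [-3.11, 3.11]. Speed limits (rad/s): [2.57, 2.57, 3.14, 3.14, 3.14, 3.14].

### API

Orientations are given as [roll, pitch, yaw] about the fixed x, y, z axes, in that order (R = Rz(yaw) Ry(pitch) Rx(roll)).
In Python, from cell import monitor, vision, workorder gives the robot as it stands.
- The arm moves only by the tool move_arm, never from a script. Its argument "rows" is a list of rows, each a list of 5 numbers: the shift along the world's x, y, z in mm, then the turn about the world's z in rad, then the closure, from -1 (fully open) to 1 (shut). A call has 1 to 12 rows; each row shifts and turns the commanded pose from where the row before left it; what a row does not reach is not made up. A row lasts 1/10 s, in which the tool goes at most 50 mm and 8.59 degrees, less where a joint would pass 70% of its speed; a pose out of reach is approached as far as the arm can. A call is refused whole if a number of a shift passes 50 or a number of a turn 0.15, either way. A call with a gripper value outside its range is refused whole. The fingers move at their own pace and stop on an object; "newtons" is the grip in N (left out, the last holds). Time passes only in rows, so rows that do not move let the fingers close. It gives the time, the measured TCP pose, the force, the opening and the grip force at its end, in the units of the state.
- monitor.observe(): the state, without advancing time (a new reading comes with each control period).
- vision.read_camera(name): name is "scene" or "top" or "wrist"; returns the picture (400x640x3 uint8, red, green, blue); there is no depth.
- vision.get_calibration(name): a dict with "K" (3x3 intrinsics, pixels), "T" (4x4, takes a point from camera to world coordinates); the wrist camera has in their place "mount" (4x4, takes a point from camera to tool coordinates, whose origin is the TCP and whose axes are the flange's). Camera axes: x right, y up, looking along -z (the intrinsics and any distortion apply to the point x, -y, -z); pixel columns grow to the right and rows downward; lengths in m; the calibration is good to about 2 mm. A picture is of the moment at which its call begins: read the wrist's pose just before it. get_calibration takes no time and is no camera call.
- workorder.hand_in(): hands the job in; it is judged then, once.
The state is a dict: "time": time; "qpos": joint angles; "qvel": joint speeds; "joint_efforts": joint torques, N m; "tool_pos": TCP position; "tool_rot": TCP orientation; "contact_force": force on the tool from outside, world axes, zero at the start; "torque": the same for the moment, N m; "opening": finger opening in m; "grip_force": force on a finger pad.
Only numpy, scipy, OpenCV 4.12 (cv2) and the standard library are available. Lean on these libraries where they do the work, as an engineer would, in place of code of your own. Each camera call takes 0.05 s, during which the arm holds its last target. There are 200 camera calls.

### The job

Without touching the clear lid or the clean wooden ball stoppers, press the red lever paddle on the side of the white dispenser right down with your fingertips, so that the lid lifts, and keep it down until all three stoppers have rolled out and lie in the open trough. Then ease the paddle back up under your fingertips, taking two seconds or more, so that the lid comes down without slamming and ends fully shut, and move clear. Pick nothing up and leave the bottles, jars and bowls around it where they stand.

Things in the scene. Friction and masses are not known exactly. Their poses are not given: they have to be found in the camera images.
- dispenser: White box fixed to the table, 120 mm wide (its y), 285 mm long (its x, -170 to 115). Origin: on the table below the lid hinge, mid-width; z up, -x is its front, -y the side with the lever. Hopper (x from about -70 to 115) 175 mm high, wooden top; in front of it is the open trough. The floor inside slopes down to the front, so the stoppers roll out by themselves within about 1 s once the lid is up.
- lid_lip (a point): Middle of the lower edge of the clear lid; moves with it. The lid: red frame and red lower lip, 108 mm wide, 130 mm long, 5 mm thick, over the hopper's slanting mouth. Its hinge axis lies along the dispenser's y, 160 mm above the table. Fully lifted it stands out level over the trough (dispenser x from 0 to -135, y within 54 mm of the middle, z 155 to 170). Not to be touched.
- lid (a joint): Opening angle of the lid: 0 shut, 1.0 fully lifted. Linked to the lever: always 2.5 times the lever's angle. Hits the frame hard if it shuts faster than about 2 rad/s (paddle rising faster than about 130 mm/s); let go, it slams.
- lever (a joint): Angle of the lever: 0 at rest (up), 0.40 pressed right down on its stop. Sprung: the paddle needs about 2 N to start and up to about 5 N at the bottom, and springs back if released.
- paddle (a point): Centre of the top face of the red lever paddle, 50 mm (dispenser x) by 60 mm (y), 10 mm thick; moves with the lever. At rest at dispenser x -165, y -120, z 140 mm, front edge tilted up 0.2 rad; right down at x -168, y -120, z 72, tilted 0.2 rad the other way. The dark lever arm runs along its inner edge (y -85) back to a pivot at x 0, z 100. Nothing lies under the paddle.
- trough (a point): Middle of the trough, on its sloping floor, 25 mm above the table. The trough is open above, 110 mm wide inside, from dispenser x -165 to about -75, with walls 65 mm high, and is part of the dispenser.
- stopper1_center (a point): Centre of wooden ball stopper 1, 32 mm across, 11 to 20 g. At the start inside the hopper just behind the lid (dispenser x about -35, z about 63); lying in the trough, its dispenser x is below -100.
- stopper2_center (a point): Centre of wooden ball stopper 2, 32 mm across, 11 to 20 g. At the start inside the hopper just behind the lid (dispenser x about -35, z about 63); lying in the trough, its dispenser x is below -100.
- stopper3_center (a point): Centre of wooden ball stopper 3, 32 mm across, 11 to 20 g. At the start inside the hopper just behind the lid (dispenser x about -35, z about 63); lying in the trough, its dispenser x is below -100.
- amber_bottle: Loose amber glass bottle, black cap, 60 mm across, 150 mm high; origin under its centre. Bystander.
- dropper_bottle: Loose small amber bottle, white cap, 32 mm across, 75 mm high; origin under its centre. Bystander, near the lever.
- oil_bottle: Loose green glass bottle, brass cap, 60 mm across, 140 mm high; origin under its centre. Bystander.
- mortar: Loose white ceramic bowl, 90 mm across, 50 mm high; origin under its centre. Bystander, in front of the trough.
- balm_jar: Loose glass jar, green cap, 70 mm across, 60 mm high; origin under its centre. Bystander.
- tub: Loose white plastic tub, 100 mm across, 110 mm high; origin under its centre. Bystander.
- salve_tin: Loose small tin, brass cap, 60 mm across, 30 mm high; origin under its centre. Bystander.
- stopper1: Wooden ball stopper 1 itself; use its centre point for its position, as its own origin turns with it.
- stopper2: Wooden ball stopper 2 itself; use its centre point for its position, as its own origin turns with it.
- stopper3: Wooden ball stopper 3 itself; use its centre point for its position, as its own origin turns with it.

How it is judged:
By the outcome, as a careful person would: the job done as asked, in the order asked, and still so for the second after the job is handed in, with the robot touching nothing.
It also fails if it takes over 38 s, if anything falls off the work surface, if the arm or the gripper's body presses on something with over 40 N, if the wrist force passes 120 N, or if a joint passes its speed limit or range.

## Working session

There is one attempt and no reset: what is moved stays moved. The work goes in short steps, Python scripts to look and compute and a tool call to move; the robot and the scene stay as the last step left them, time stands still between calls to the robot, and variables do not carry over. Pictures are saved under pics/ and viewed, at most 10 in all, crops included, and the job is handed in when it is done.

Besides the shell and the picture viewer there is one more tool, called after ">>>" as name(argument=value, ...), one argument or row to a line, values as JSON. move_arm: Moves the arm, as the interface text tells. Its arguments: {"type":"object","properties":{"rows":{"type":"array","items":{"type":"array","items":{"type":"number"}}},"newtons":{"type":"number"}},"required":["rows"]}

```bash
mkdir -p pics; ls; python3 - <<'E'
from cell import monitor, vision
import cv2,numpy as np
print(monitor.observe())
for n in("scene","top"):
    im=vision.read_camera(n); cv2.imwrite(f"pics/{n}0.png",im[:,:,::-1]); c=vision.get_calibration(n); print(n,{k:np.round(v,4).tolist() if not isinstance(v,str) else v for k,v in c.items()})
E
```

```text
pics
{'time': 0.0, 'qpos': array([ 1.00001720e+00,  3.42710732e-01,  1.52502759e+00, -1.91215741e-05,
        1.27538720e+00, -1.45987915e-01]), 'qvel': array([ 7.22366583e-04, -5.57321177e-06,  3.98881189e-05,  5.96077197e-05,
       -2.95795032e-04, -4.90707161e-04]), 'joint_efforts': array([-1.24036437e-04, -4.31223679e+01, -2.44216937e+01,  7.16327643e-02,
        5.57912013e-02, -8.66563755e-05]), 'tool_pos': array([0.21612405, 0.47800134, 0.22604749]), 'tool_rot': array([-3.14007343e+00, -2.04895809e-04,  2.71680686e+00]), 'contact_force': array([1.16203184, 0.13155412, 0.51691185]), 'torque': array([-0.00082024,  0.00724239,  0.04585056]), 'grip_force': 0.0, 'opening': 0.09190890062263034}
scene {'K': [[390.1934, 0.0, 314.3498], [0.0, 390.1934, 194.9909], [0.0, 0.0, 1.0]], 'T': [[-0.0151, -0.7666, 0.642, 1.1642], [0.9998, -0.0199, -0.0003, -0.1081], [0.013, 0.6418, 0.7667, 0.8144], [0.0, 0.0, 0.0, 1.0]]}
top {'K': [[509.6963, 0.0, 324.9451], [0.0, 509.6963, 203.9346], [0.0, 0.0, 1.0]], 'T': [[0.0257, 0.9905, -0.1351, 0.4034], [-0.9997, 0.0247, -0.0088, -0.1254], [-0.0054, 0.1353, 0.9908, 1.479], [0.0, 0.0, 0.0, 1.0]]}
```

View pics/scene0.png

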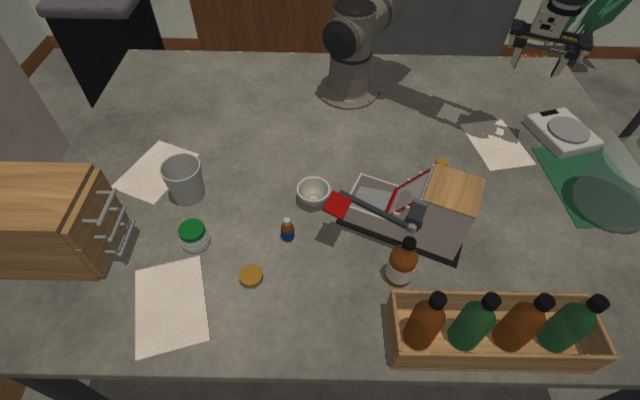

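View pics/top0.png

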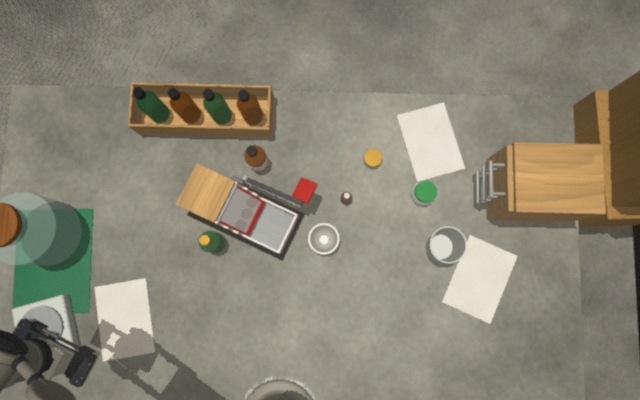

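The top view shows the dispenser's wooden roof at about (207,193), the trough at about (272,225) and the red paddle at (304,189). The amber bottle is at (256,157), the dropper at (346,197) and the mortar at (323,238). The scene view shows the paddle at about (337,205).

```bash
cat > h.py <<'E'
import numpy as np,cv2
from cell import vision
def ray(n,u,v):
    c=vision.get_calibration(n);K=np.array(c["K"]);T=np.array(c["T"])
    d=np.linalg.inv(K)@[u,v,1];d=T[:3,:3]@[d[0],-d[1],-d[2]]
    return T[:3,3],d/np.linalg.norm(d)
def plane(n,u,v,z):
    o,d=ray(n,u,v);return o+d*(z-o[2])/d[2]
def tri(p,q):
    (o1,d1),(o2,d2)=ray("top",*p),ray("scene",*q)
    s=np.linalg.lstsq(np.c_[d1,-d2],o2-o1,rcond=None)[0]
    a,b=o1+s[0]*d1,o2+s[1]*d2;return (a+b)/2,np.linalg.norm(a-b)
def blob(im,lo,hi,box):
    h=cv2.cvtColor(im,cv2.COLOR_BGR2HSV);m=cv2.inRange(h,np.array(lo),np.array(hi))
    k=np.zeros_like(m);x0,y0,x1,y1=box;k[y0:y1,x0:x1]=m[y0:y1,x0:x1]
    c=max(cv2.findContours(k,0,2)[0],key=cv2.contourArea);M=cv2.moments(c)
    return (M["m10"]/M["m00"],M["m01"]/M["m00"]),cv2.minAreaRect(c),M["m00"]
E
python3 - <<'E'
from h import *
t=cv2.imread("pics/top0.png");s=cv2.imread("pics/scene0.png")
R=((0,150,70),(6,255,255))
a=blob(t,*R,(285,170,325,205));b=blob(s,*R,(318,185,355,222))
print(a,b);print("paddle",tri(a[0],b[0]),plane("top",*a[0],.14))
w=blob(t,(8,60,80),(25,255,255),(165,155,240,228));print("roof",w)
box=[plane("top",*p,.175) for p in cv2.boxPoints(w[1])]
print(np.round(box,3),[np.linalg.norm(box[i]-box[i-1]).round(3) for i in range(4)])
for n,p,z in(("amber cap",(253,152),.15),("dropper cap",(346,196),.075),("mortar rim",(323,238),.05),("oil cap",(208,240),.14)):print(n,plane("top",*p,z).round(3))
for nm in("top","scene"):
  im=t if nm=="top" else s; c=im[130:270,170:380] if nm=="top" else im[145:285,270:500]
  cv2.imwrite(f"pics/c_{nm}.png",cv2.resize(c,None,fx=3.4,fy=3.4,interpolation=2))
E
```

```text
((304.09545227386303, 189.97701149425285), ((304.038330078125, 189.9178924560547), (17.39871597290039, 21.325510025024414), 25.01689338684082), 333.5) ((336.8870909744696, 204.68536497662708), ((336.7000427246094, 204.6000213623047), (22.360679626464844, 22.807893753051758), 26.56505012512207), 463.5)
paddle (array([ 0.62274052, -0.05709764,  0.13575167]), np.float64(0.0004272702836608845)) [ 0.62205392 -0.05710051  0.14      ]
roof ((204.99228855721393, 192.59776119402986), ((205.00003051757812, 192.5), (43.37971878051758, 48.29906463623047), 26.56505012512207), 2010.0)
[[0.57  0.274 0.175]
 [0.686 0.225 0.175]
 [0.637 0.121 0.175]
 [0.523 0.171 0.175]] [np.float64(0.114), np.float64(0.125), np.float64(0.115), np.float64(0.125)]
amber cap [0.72  0.082 0.15 ]
dropper cap [ 0.619 -0.171  0.075]
mortar rim [ 0.502 -0.11   0.05 ]
oil cap [0.483 0.191 0.14 ]
```

View pics/c_top.png

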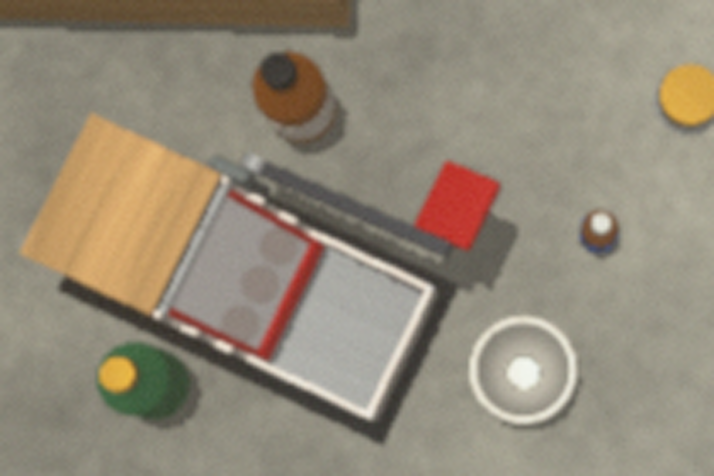

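The paddle's triangulated height (0.136) and the roof's front edge agree with dispenser yaw ≈ 65° and origin ≈ (0.583, 0.143). The tool's y axis is already at about 65.7°, so no turn is needed. I'll go over with the fingers shut.

>>> move_arm(
  rows=[
    [0,0,50,0,1],
    [28,-36,4,0,1],
    [28,-36,0,0,1],
    [28,-36,0,0,1],
    [28,-36,0,0,1],
    [28,-36,0,0,1],
    [28,-36,0,0,1],
    [28,-36,0,0,1],
    [28,-36,0,0,1],
    [28,-36,0,0,1],
    [28,-36,0,0,1],
    [28,-36,0,0,1],
  ],
  newtons=20,
)

```text
time: 1.3
tool_pos: [0.5251, 0.0806, 0.2804]
tool_rot: [-3.142, -0.001, 2.717]
contact_force: [0.1, 0.2, 0.0]
opening: 0.0018
grip_force: 0.0
```

>>> move_arm(
  rows=[
    [26,-36,0,0,1],
    [26,-36,0,0,1],
    [26,-36,0,0,1],
    [25,-33,0,0,1],
    [0,0,-40,0,1],
    [0,0,-35,0,1],
    [0,0,-20,0,1],
    [0,0,0,0,1],
  ],
)

```text
time: 2.1
tool_pos: [0.6253, -0.0584, 0.1817]
tool_rot: [-3.14, -0.008, 2.717]
contact_force: [0.3, 0.4, 0.8]
opening: 0.0006
grip_force: 0.0
```

```bash
python3 - <<'E'
from h import *
from cell import monitor
print(monitor.observe()["tool_pos"])
s=vision.read_camera("scene")[:,:,::-1];t=vision.read_camera("top")[:,:,::-1]
f=lambda c:cv2.resize(c,(395,290),interpolation=2)
cv2.imwrite("pics/near.png",np.hstack([f(s[110:260,280:485]),f(t[120:270,200:405])]))
E
```

```text
[ 0.62531832 -0.05838448  0.18168284]
```

View pics/near.png

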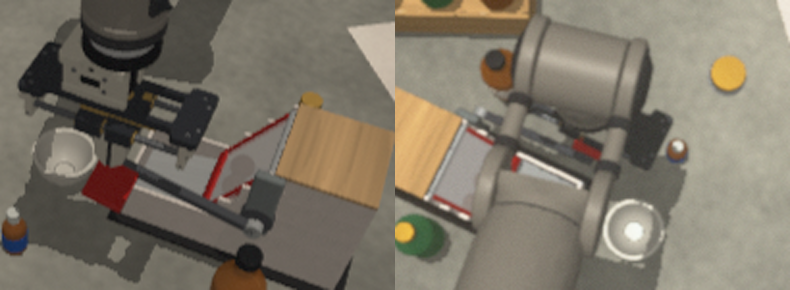

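The fingertips are centred above the paddle, and the gripper body is clear of the lid, hopper and bottles. Next I press down.

>>> move_arm(
  rows=[
    [0,0,-15,0,1],
    [0,0,-12,0,1],
    [0,0,-8,0,1],
    [0,0,-7,0,1],
    [0,0,-7,0,1],
    [0,0,-7,0,1],
    [0,0,-7,0,1],
    [0,0,-7,0,1],
    [0,0,-7,0,1],
    [0,0,-7,0,1],
    [0,0,-6,0,1],
    [0,0,-3,0,1],
  ],
)

```text
time: 3.4
tool_pos: [0.6275, -0.0587, 0.0922]
tool_rot: [3.141, 0.0, 2.717]
contact_force: [-0.4, -1.7, 3.3]
opening: 0.0005
grip_force: 1.8
```

>>> move_arm(
  rows=[
    [0,0,-5,0,1],
    [0,0,-4,0,1],
    [0,0,-3,0,1],
    [0,0,-2,0,1],
    [0,0,0,0,1],
  ],
)

```text
time: 3.9
tool_pos: [0.6275, -0.0582, 0.0786]
tool_rot: [3.141, 0.0, 2.717]
contact_force: [0.2, 3.5, 3.8]
opening: 0.0005
grip_force: 1.9
```

>>> move_arm(
  rows=[
    [0,0,-2,0,1],
    [0,0,-2,0,1],
    [0,0,-1,0,1],
    [0,0,0,0,1],
  ],
)

```text
time: 4.3
tool_pos: [0.6273, -0.0586, 0.0736]
tool_rot: [3.142, -0.0, 2.717]
contact_force: [0.6, 0.8, 4.3]
opening: 0.0008
grip_force: 1.9
```

>>> move_arm(
  rows=[
    [0,0,-1,0,1],
    [0,0,-1,0,1],
    [0,0,-1,0,1],
    [0,0,0,0,1],
  ],
)

```text
time: 4.7
tool_pos: [0.6275, -0.0584, 0.072]
tool_rot: [3.141, 0.001, 2.717]
contact_force: [-2.4, 3.4, 11.7]
opening: 0.0005
grip_force: 5.7
```

The force has jumped to 11.7 N, so the lever is on its stop. I'll hold there and look.

>>> move_arm(
  rows=[
    [0,0,0,0,1],
    [0,0,0,0,1],
    [0,0,0,0,1],
    [0,0,0,0,1],
    [0,0,0,0,1],
    [0,0,0,0,1],
    [0,0,0,0,1],
    [0,0,0,0,1],
    [0,0,0,0,1],
    [0,0,0,0,1],
    [0,0,0,0,1],
    [0,0,0,0,1],
  ],
)

```text
time: 5.9
tool_pos: [0.6275, -0.0585, 0.072]
tool_rot: [3.141, 0.001, 2.717]
contact_force: [-2.2, 2.7, 11.1]
opening: 0.0006
grip_force: 5.5
```

```bash
python3 - <<'E'
from h import *
s=vision.read_camera("scene")[:,:,::-1];t=vision.read_camera("top")[:,:,::-1];w=vision.read_camera("wrist")[:,:,::-1]
f=lambda c:cv2.resize(c,(395,290),interpolation=2)
cv2.imwrite("pics/held.png",np.vstack([np.hstack([f(s[110:260,280:485]),f(t[120:270,200:405])]),np.hstack([f(w),f(w)*0])]))
E
```

```text
(no output)
```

View pics/held.png

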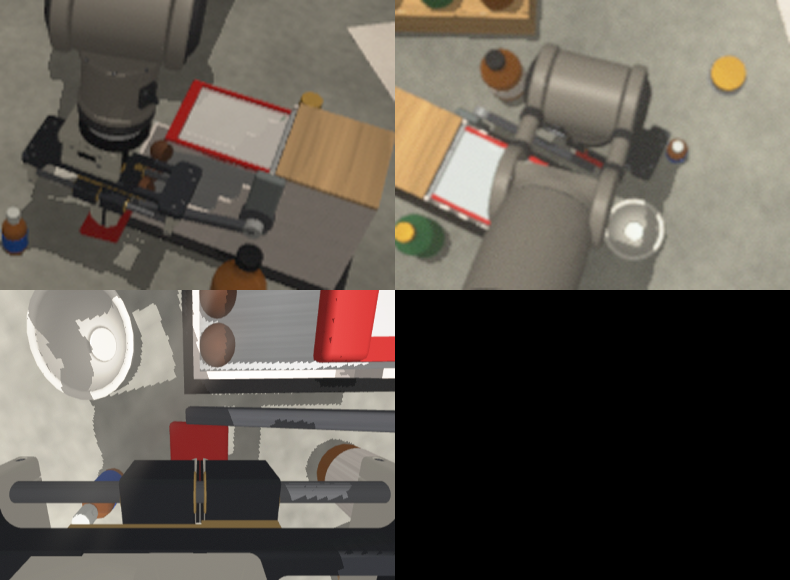

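The lid stands level and two stoppers show at the front of the trough in the wrist view, at about (217,300) and (217,345). The third may be above that frame, so I'll look closer.

```bash
python3 - <<'E'
from h import *
s=vision.read_camera("scene")[:,:,::-1];w=vision.read_camera("wrist")[:,:,::-1]
f=lambda c:cv2.resize(c,(395,395),interpolation=2)
cv2.imwrite("pics/held2.png",np.hstack([f(s[155:225,325:395]),f(w[0:160,260:420])]))
E
```

```text
(no output)
```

View pics/held2.png

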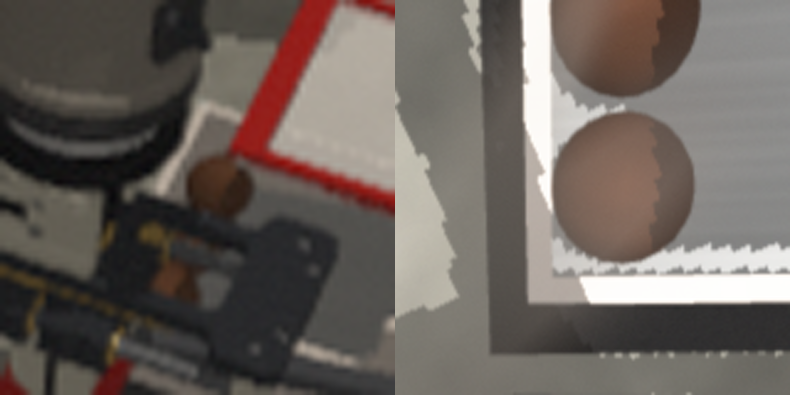

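```bash
python3 - <<'E'
from h import *
from cell import monitor
from scipy.spatial.transform import Rotation as R
O=np.array([.583,.143,0]);D=R.from_euler("z",1.134).as_matrix()
for p in((363.6,187.8),(357,205.5)):
    print("scene",(D.T@(plane("scene",*p,.037)-O)*1000).round())
st=monitor.observe();c=vision.get_calibration("wrist");K=np.array(c["K"]);M=np.array(c["mount"])
T=np.eye(4);T[:3,:3]=R.from_euler("xyz",st["tool_rot"]).as_matrix();T[:3,3]=st["tool_pos"];T=T@M
for u,v in((260+227*160/395,5*160/395),(260+227*160/395,186*160/395)):
    d=np.linalg.inv(K)@[u,v,1];d=T[:3,:3]@[d[0],-d[1],-d[2]];o=T[:3,3]
    print("wrist",(D.T@(o+d*(.037-o[2])/d[2]-O)*1000).round())
E
```

```text
scene [-151.   38.   37.]
scene [-144.  -26.   37.]
wrist [-149.    1.   37.]
wrist [-148.  -35.   37.]
```

All three stoppers lie at the front wall (x ≈ -150, y ≈ 38, 1 and -35 mm). Next I ease the paddle up at about 22 mm/s.

>>> move_arm(
  rows=[
    [0,0,1,0,1],
    [0,0,2,0,1],
    [0,0,2,0,1],
    [0,0,2,0,1],
    [0,0,2,0,1],
    [0,0,2,0,1],
    [0,0,2,0,1],
    [0,0,2,0,1],
    [0,0,2,0,1],
    [0,0,2,0,1],
    [0,0,2,0,1],
    [0,0,2,0,1],
  ],
)

```text
time: 7.35
tool_pos: [0.6273, -0.0586, 0.0939]
tool_rot: [3.141, -0.0, 2.717]
contact_force: [-1.7, -2.8, 3.6]
opening: 0.0003
grip_force: 1.7
```

>>> move_arm(
  rows=[
    [0,0,2,0,1],
    [0,0,2,0,1],
    [0,0,2,0,1],
    [0,0,2,0,1],
    [0,0,2,0,1],
    [0,0,2,0,1],
    [0,0,2,0,1],
    [0,0,2,0,1],
    [0,0,2,0,1],
    [0,0,2,0,1],
    [0,0,2,0,1],
    [0,0,2,0,1],
  ],
)

```text
time: 8.55
tool_pos: [0.6276, -0.0582, 0.1179]
tool_rot: [3.141, 0.0, 2.717]
contact_force: [-0.3, 1.3, 2.0]
opening: 0.0006
grip_force: 1.1
```

>>> move_arm(
  rows=[
    [0,0,2,0,1],
    [0,0,2,0,1],
    [0,0,2,0,1],
    [0,0,2,0,1],
    [0,0,2,0,1],
    [0,0,2,0,1],
    [0,0,2,0,1],
    [0,0,2,0,1],
    [0,0,2,0,1],
    [0,0,2,0,1],
    [0,0,2,0,1],
    [0,0,2,0,1],
  ],
)

```text
time: 9.75
tool_pos: [0.6272, -0.0588, 0.1418]
tool_rot: [-3.141, -0.0, 2.717]
contact_force: [0.5, 0.6, 0.3]
opening: 0.0006
grip_force: 0.0
```

>>> move_arm(
  rows=[
    [0,0,2,0,1],
    [0,0,2,0,1],
    [0,0,2,0,1],
    [0,0,4,0,1],
    [0,0,15,0,1],
    [0,0,30,0,1],
    [0,0,40,0,1],
    [0,0,40,0,1],
    [-25,36,0,0,1],
    [-25,36,0,0,1],
    [-25,36,0,0,1],
    [-25,36,0,0,1],
  ],
)

```text
time: 10.95
tool_pos: [0.5261, 0.0865, 0.2771]
tool_rot: [3.141, 0.0, 2.716]
contact_force: [0.6, 0.5, 0.3]
opening: 0.0004
grip_force: 0.0
```

>>> move_arm(
  rows=[
    [-28,36,0,0,1],
    [-28,36,0,0,1],
    [-28,36,0,0,1],
    [-28,36,0,0,1],
    [-28,36,0,0,1],
    [-28,36,0,0,1],
    [-28,36,0,0,1],
    [-28,36,0,0,1],
    [0,0,0,0,1],
    [0,0,0,0,1],
    [0,0,0,0,1],
  ],
)

```text
time: 12.05
tool_pos: [0.3039, 0.3727, 0.2768]
tool_rot: [-3.142, 0.0, 2.716]
contact_force: [0.6, 0.4, -0.9]
opening: 0.0003
grip_force: 0.0
```

```bash
python3 - <<'E'
from h import *
s=vision.read_camera("scene")[:,:,::-1];t=vision.read_camera("top")[:,:,::-1]
R=((0,150,70),(6,255,255))
a=blob(t,*R,(285,170,325,205));b=blob(s,*R,(318,185,355,222));print(a[0],b[0],tri(a[0],b[0]))
f=lambda c:cv2.resize(c,(395,290),interpolation=2)
cv2.imwrite("pics/end.png",np.hstack([f(s[110:260,280:485]),f(t[120:270,200:405])]))
E
```

```text
(304.0557228915663, 189.9894578313253) (336.9635974304069, 204.70449678800856) (array([ 0.62271991, -0.05695495,  0.13566225]), np.float64(0.00036115657580937296))
```

View pics/end.png

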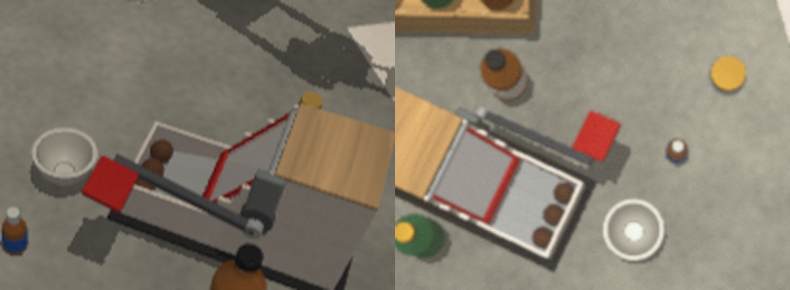

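The three stoppers lie along the trough's front wall, at about (563,190), (553,213) and (543,236) in the right half. The lid is shut, the paddle is back at its first measured position, and the bystanders look unmoved.

```bash
python3 -c "
from cell import workorder
print(workorder.hand_in())"
```

```text
the job is handed in; nothing more can be done
None
```

The job is done and handed in at about 12 s of robot time: all three stoppers lie in the trough, the paddle was eased up over about 3.5 s, the lid is shut, and the arm is clear with the bottles, jars and bowls left where they stood.

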